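# Sort the ratchet clamps after a glue-up

## Robot

A 6-joint arm with a two-finger parallel gripper is mounted at the origin on the work surface. World frame = base frame: x ahead of the robot, y to its left, z up, the work surface at z = 0. Lengths are in mm, angles in rad, forces in N, time in s.
With the tool pointing down it reaches from about 275 to 750 mm from the base axis. Payload 10.2 kg.
Tool frame: the origin (TCP) lies midway between the tips of the shut fingers; the grasp point (between the pads) lies 19 mm behind it; x points along the fingers, y is the direction in which the jaws open and shut, and the axes are right-handed (so a half turn about x gives the same grasp; the last joint's range is limited). The gripper opens to 85 mm and grips with 20 to 120 N. Pads are 22 mm wide; open, the fingers measure 114 mm over their backs; the gripper's body (76 mm by 85 mm) begins 54 mm behind the grasp point. The pads swing forward as they close: fully open they stand 13 mm farther back than shut.
Start: joints at [-1.395, 0.313, 1.498, -0, 1.331, -0.223], TCP at [203.852, -483.813, 207.494] pointing down, gripper open.
Joint ranges: [-2.94, 2.94], [-0.97, 2.17], [0.19, 2.56], [-1.23, 4.37], [0.02, 3.11], [-2.88, 2.88]. Speed limits (rad/s): [2.39, 2.39, 3.01, 3.14, 3.14, 3.14].

## Interface

Orientations are given as a unit quaternion [w, x, y, z].
In Python, from rig import ctrl gives the robot as it stands.
- The arm moves only by the tool arm_command, never from a script. Its argument "plan" is a list of rows, each a list of 5 numbers: the shift along the tool's x, y, z in m, then the turn about the tool's x in rad, then the opening, from 0 (shut) to 1 (fully open). A call has 1 to 12 rows; each row shifts and turns the commanded pose from where the row before left it, along the tool's axes as they then stand; what a row does not reach is not made up. A row lasts 1/8 s, in which the tool goes at most 62.5 mm and 10.7 degrees, less where a joint would pass 70% of its speed; a pose out of reach is approached as far as the arm can. A call with a gripper value outside its range is refused whole. The fingers move at their own pace and stop on an object; "squeeze" is the grip in N (left out, the last holds). Time passes only in rows, so rows that do not move let the fingers close. It gives the time, the measured TCP pose, the force and the opening at its end, in the units of the state.
- ctrl.sense(): the state, without advancing time (a new reading comes with each control period).
- ctrl.capture(name): name is "side" or "top" or "wrist"; returns a dict with "color" (420x560x3 uint8, red, green, blue), "fx", "fy", "cx", "cy" (pixels), "k1" (the pictures are not rectified: a ray, as slopes to the right and down, at radius r is drawn at 1 + k1 r^2 times it, then the intrinsics apply), "xyz" and "orientation" of the camera in the world; the wrist camera has in their place "hand_eye" (4x4, takes a point from camera to tool coordinates, whose origin is the TCP and whose axes are the tool frame's). Camera axes: x right, y up, looking along -z (the intrinsics and any distortion apply to the point x, -y, -z); pixel columns grow to the right and rows downward; lengths in mm; the calibration is good to about 2 mm. A picture is of the moment at which its call begins: read the wrist's pose just before it. There is no depth.
- ctrl.finish_job(): hands the job in, once; it reports no verdict.
Trained networks look in the newest picture that a camera, given by its name, has taken for a name from the list of things; names that differ only in an ending like _2 or _b are one class to them, and where a whole thing is asked for, a point or a joint stands for the part that bears it (a point fixed in the world has none). Each returns a list of dicts, best first, with "score" (0 to 1); they miss things now and then, are a little off and sometimes report something else, mostly with a low value. They report only what shows in the picture. A call takes as long as a camera call.
- ctrl.spot_in(camera, query): "uv" ([column, row] in pixels, amid what is visible of it).
- ctrl.regions_of(camera, query): "mask" (420x560 bool, what is visible of it) and "uv" ([column, row] in pixels, amid what is visible of it).
- ctrl.place_of(camera, query): "uv" ([column, row] in pixels: a listed point, or the origin of a listed thing).
The state is a dict: "time_s": time; "joints": joint angles; "dq": joint speeds; "tau": joint torques, N m; "eef_pos": TCP position; "ee_rot": TCP orientation; "force": force on the tool from outside, world axes, zero at the start; "wrist_torque": the same for the moment, N m; "grip_width": opening from 0.0 (shut) to 1.0 (fully open).
Only numpy, scipy, OpenCV 4.12 (cv2) and the standard library are available. Lean on these libraries where they do the work, as an engineer would, in place of code of your own. Each camera call takes 0.05 s, during which the arm holds its last target.

## Task

Clear the three black ratchet clamps off the bench: lay those whose jaws are ratcheted shut in the blue tray and any whose jaws stand open in the white tray, each lying flat on the tray's floor and not on top of another, knob up. Leave every clamp's jaws as you found them (do not squeeze an open one shut or pull a shut one open), set them down rather than dropping them, and leave the glue jar and the roll of tape where they are.

Things in the scene. Friction and masses are not known exactly. Their poses are not given: they have to be found in the camera images.
- clamp1: black plastic ratchet clamp lying flat, its two arms crossing at a pivot like pliers, 140 g (varies). Origin on the pivot axis at the underside; z up, x towards the jaws (ends at x = 49 mm; handle ends at x = -73 mm). Arms 12 mm thick; all lies within 78 mm of the pivot. One arm (handle on +y, jaw on -y) and the knob are this body; the other arm turns on the hinge. Shut or open: see its hinge.
- clamp1_knob (a point): centre of the top of clamp1's orange square knob over the pivot, 33 mm above the clamp's underside. The knob is 22 x 22 mm, 20 mm tall (13 to 33 mm above the underside), faces square to the clamp's x and y, clear all round above the arms. Held by the knob, the hinge is left alone.
- clamp1_jaw (a joint): hinge of clamp1, rad, held by its ratchet (0.2 N m: some 3 N on a handle end moves it either way). 0 = shut: orange jaw pads touch, handles close together. 0.5 to 0.65 = open: jaws gape about 20 to 30 mm, handles spread.
- clamp2: black plastic ratchet clamp lying flat, its two arms crossing at a pivot like pliers, 140 g (varies). Origin on the pivot axis at the underside; z up, x towards the jaws (ends at x = 49 mm; handle ends at x = -73 mm). Arms 12 mm thick; all lies within 78 mm of the pivot. One arm (handle on +y, jaw on -y) and the knob are this body; the other arm turns on the hinge. Shut or open: see its hinge.
- clamp2_knob (a point): centre of the top of clamp2's orange square knob over the pivot, 33 mm above the clamp's underside. The knob is 22 x 22 mm, 20 mm tall (13 to 33 mm above the underside), faces square to the clamp's x and y, clear all round above the arms. Held by the knob, the hinge is left alone.
- clamp2_jaw (a joint): hinge of clamp2, rad, held by its ratchet (0.2 N m: some 3 N on a handle end moves it either way). 0 = shut: orange jaw pads touch, handles close together. 0.5 to 0.65 = open: jaws gape about 20 to 30 mm, handles spread.
- clamp3: black plastic ratchet clamp lying flat, its two arms crossing at a pivot like pliers, 140 g (varies). Origin on the pivot axis at the underside; z up, x towards the jaws (ends at x = 49 mm; handle ends at x = -73 mm). Arms 12 mm thick; all lies within 78 mm of the pivot. One arm (handle on +y, jaw on -y) and the knob are this body; the other arm turns on the hinge. Shut or open: see its hinge.
- clamp3_knob (a point): centre of the top of clamp3's orange square knob over the pivot, 33 mm above the clamp's underside. The knob is 22 x 22 mm, 20 mm tall (13 to 33 mm above the underside), faces square to the clamp's x and y, clear all round above the arms. Held by the knob, the hinge is left alone.
- clamp3_jaw (a joint): hinge of clamp3, rad, held by its ratchet (0.2 N m: some 3 N on a handle end moves it either way). 0 = shut: orange jaw pads touch, handles close together. 0.5 to 0.65 = open: jaws gape about 20 to 30 mm, handles spread.
- tray_blue: open-topped blue plastic tray fixed to the bench, outside 218 (x) x 198 (y) x 34 mm high, walls and floor 4 mm. Origin under its centre, z up. For the clamps that are ratcheted shut.
- tray_blue_in (a point): centre of the inner floor of tray_blue, 4 mm above the bench; axes as the tray's. Inner floor 210 (x) x 190 (y) mm.
- tray_white: open-topped white plastic tray fixed to the bench, outside 218 (x) x 198 (y) x 34 mm high, walls and floor 4 mm. Origin under its centre, z up. For the clamps that are open.
- tray_white_in (a point): centre of the inner floor of tray_white, 4 mm above the bench; axes as the tray's. Inner floor 210 (x) x 190 (y) mm.
- jar: bystander: glue jar with a yellow cap, 60 mm across, 70 mm high; origin under its centre.
- tape: bystander: roll of brown tape lying flat, 90 mm across, 24 mm high; origin under its centre.

How it is judged (in metres and radians):
At the end, for the whole second after the job is handed in: Shut clamps in the blue tray, the open one in the white: at rest, knob up, flat (under 12 mm off the tray floor, tilt under 0.2 rad, pivot within 100 mm in x, 90 mm in y of its centre); shut hinges below 0.1 rad, the open one above 0.3 rad (x of clamp1 in the frame of tray_blue_in between -0.1 and 0.1 m and y of clamp1 in the frame of tray_blue_in between -0.09 and 0.09 m and z of each of clamp1, clamp2 in the frame of tray_blue_in below 0.012 m and angle between each of clamp1, clamp2, clamp3's own z axis and vertical below 0.2 rad and linear speed of each of clamp1, clamp2, clamp3 below 0.02 m/s and value of joint each of clamp1_jaw, clamp2_jaw below 0.1 rad and x of clamp2 in the frame of tray_blue_in between -0.1 and 0.1 m and y of clamp2 in the frame of tray_blue_in between -0.09 and 0.09 m and x of clamp3 in the frame of tray_white_in between -0.1 and 0.1 m and y of clamp3 in the frame of tray_white_in between -0.09 and 0.09 m and z of clamp3 in the frame of tray_white_in below 0.012 m and value of joint clamp3_jaw above 0.3 rad); the robot touches nothing.
It fails at once if the open clamp's jaws are squeezed towards shut (hinge below 0.3 rad) (value of joint clamp3_jaw below 0.3 rad).
It fails at once if a shut clamp is forced open (hinge above 0.1 rad) (value of joint any of clamp1_jaw, clamp2_jaw above 0.1 rad).
It fails at once if a clamp is dropped or thrown into a tray (faster than 0.9 m/s just above its floor, as after a fall of some 6 cm or more) ((linear speed of clamp1 above 0.9 m/s and horizontal distance between clamp1 and tray_blue_in below 0.12 m and z of clamp1 in the frame of tray_blue_in below 0.05 m) or (linear speed of clamp1 above 0.9 m/s and horizontal distance between clamp1 and tray_white_in below 0.12 m and z of clamp1 in the frame of tray_white_in below 0.05 m) or (linear speed of clamp2 above 0.9 m/s and horizontal distance between clamp2 and tray_blue_in below 0.12 m and z of clamp2 in the frame of tray_blue_in below 0.05 m) or (linear speed of clamp2 above 0.9 m/s and horizontal distance between clamp2 and tray_white_in below 0.12 m and z of clamp2 in the frame of tray_white_in below 0.05 m) or (linear speed of clamp3 above 0.9 m/s and horizontal distance between clamp3 and tray_blue_in below 0.12 m and z of clamp3 in the frame of tray_blue_in below 0.05 m) or (linear speed of clamp3 above 0.9 m/s and horizontal distance between clamp3 and tray_white_in below 0.12 m and z of clamp3 in the frame of tray_white_in below 0.05 m)).
It fails at once if the jar or the tape roll is shifted by more than 3 cm (distance of any of jar, tape from where it was at the start of the episode above 0.03 m).
It also fails if it takes over 64 s, if anything falls off the work surface, if the arm or the gripper's body presses on something with over 40 N, if the wrist force passes 120 N, or if a joint passes its speed limit or range.

## Working session

There is one attempt and no reset: what is moved stays moved. The work goes in short steps, Python scripts to look and compute and a tool call to move; the robot and the scene stay as the last step left them, time stands still between calls to the robot, and variables do not carry over. Pictures are saved under pics/ and viewed, and the job is handed in when it is done.

Besides the shell and the picture viewer there is one more tool, called after "Request:" as name(argument=value, ...), one argument or row to a line, values as JSON. arm_command: Moves the arm, as the interface text tells. Its arguments: {"type":"object","properties":{"plan":{"type":"array"},"squeeze":{"type":"number"}},"required":["plan"]}

```bash
mkdir -p pics; ls
cat > h.py <<'E'
import numpy as np, cv2
from scipy.spatial.transform import Rotation as R
from rig import ctrl
def rot(q): return R.from_quat([q[1],q[2],q[3],q[0]]).as_matrix()
def cap(n,fn=None):
    s=ctrl.sense(); c=ctrl.capture(n)
    if fn: cv2.imwrite('pics/'+fn+'.png',c['color'][:,:,::-1])
    if 'hand_eye' in c:
        H=np.array(c['hand_eye']); Rt=rot(s['ee_rot'])
        c['R']=Rt@H[:3,:3]; c['t']=Rt@H[:3,3]+np.array(s['eef_pos'])
    else: c['R']=rot(c['orientation']); c['t']=np.array(c['xyz'])
    return c
def toworld(c,uv,z):
    uv=np.array(uv,float); x=(uv[0]-c['cx'])/c['fx']; y=(uv[1]-c['cy'])/c['fy']
    rd=np.hypot(x,y); r=rd
    for _ in range(30): r=rd/(1+c['k1']*r*r)
    k=r/rd if rd>0 else 1
    d=c['R']@np.array([x*k,-y*k,-1]); return c['t']+d*(z-c['t'][2])/d[2]
def proj(c,p):
    q=c['R'].T@(np.array(p,float)-c['t']); x=q[0]/-q[2]; y=-q[1]/-q[2]; f=1+c['k1']*(x*x+y*y)
    return np.array([c['cx']+c['fx']*x*f, c['cy']+c['fy']*y*f])
E
python3 - <<'E'
from h import *
print(ctrl.sense())
for n in ['top','side']:
    c=cap(n,n+'0'); print(n,c['t'],c['k1'])
    for q,z in [('clamp1_knob',33),('clamp1',0),('tray_blue_in',4),('tray_white_in',4),('jar',0),('tape',0)]:
        for d in ctrl.place_of(n,q):
            print(q,round(d['score'],2),np.round(d['uv']),np.round(toworld(c,d['uv'],z)))
E
```

```text
pics
{'time_s': 0.0, 'joints': array([-1.39540552e+00,  3.13452633e-01,  1.49845069e+00,  1.93709151e-05,
        1.33100539e+00, -2.23380364e-01]), 'dq': array([-0.001754  , -0.0004188 , -0.00168781,  0.00130244, -0.0014651 ,
       -0.00074725]), 'tau': array([ 1.15076720e-03, -4.12276375e+01, -2.59739202e+01, -1.17862696e-04,
        4.20832264e-03,  9.24959778e-06]), 'eef_pos': array([ 203.80113205, -483.51088968,  206.92863266]), 'ee_rot': array([ 0.13958798,  0.69311589,  0.14051798, -0.69308027]), 'force': array([-0.00539517,  0.08968834,  0.03101318]), 'wrist_torque': array([ 0.02976543, -0.00202732,  0.00083501]), 'grip_width': 1.0008301376167483}
top [ 275.23628469   15.64557112 1457.53957094] -0.00995808352471164
clamp1_knob 0.56 [259. 251.] [473. 100.  33.]
clamp1 0.93 [335. 256.] [ 459. -111.    0.]
clamp1 0.75 [256. 252.] [474. 110.   0.]
clamp1 0.71 [305. 191.] [647. -33.   0.]
tray_blue_in 0.74 [159. 252.] [480. 380.   4.]
tray_white_in 0.97 [427. 254.] [ 458. -368.    4.]
tray_white_in 0.37 [256. 251.] [478. 109.   4.]
jar 0.8 [220. 170.] [718. 212.   0.]
jar 0.65 [303. 191.] [649. -27.   0.]
tape 0.82 [362. 165.] [ 724. -200.    0.]
side [-28.38570193 665.14800626 656.38786574] -0.05487226785481667
clamp1_knob 0.63 [284. 257.] [480. 102.  33.]
clamp1 0.85 [270. 216.] [654. -31.   0.]
clamp1 0.69 [272. 208.] [679. -62.   0.]
clamp1 0.63 [282. 270.] [475. 111.   0.]
clamp1 0.57 [343. 232.] [ 466. -112.    0.]
tray_blue_in 0.78 [189. 325.] [488. 363.   4.]
tray_blue_in 0.19 [186. 333.] [478. 379.   4.]
tray_blue_in 0.18 [282. 273.] [465. 120.   4.]
tray_white_in 0.91 [400. 198.] [ 445. -366.    4.]
jar 0.64 [189. 245.] [703. 205.   0.]
jar 0.46 [394. 201.] [ 451. -347.    0.]
jar 0.17 [343. 231.] [ 469. -118.    0.]
tape 0.58 [294. 186.] [ 715. -198.    0.]
```

Run:
```python
import cv2
a=cv2.imread('pics/top0.png'); cv2.imwrite('pics/top0c.png',cv2.resize(a[120:320,130:480],(770,440),interpolation=cv2.INTER_CUBIC))
b=cv2.imread('pics/side0.png'); cv2.imwrite('pics/side0c.png',cv2.resize(b[150:400,120:460],(800,588),interpolation=cv2.INTER_CUBIC))
```

```text
(no output)
```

View pics/top0c.png

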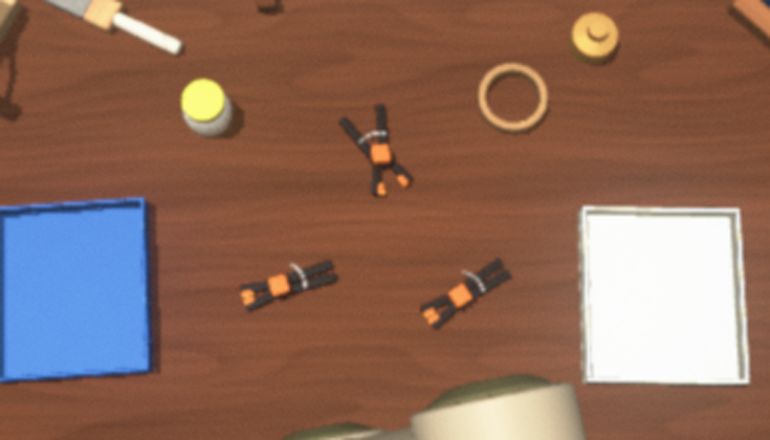

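View pics/side0c.png

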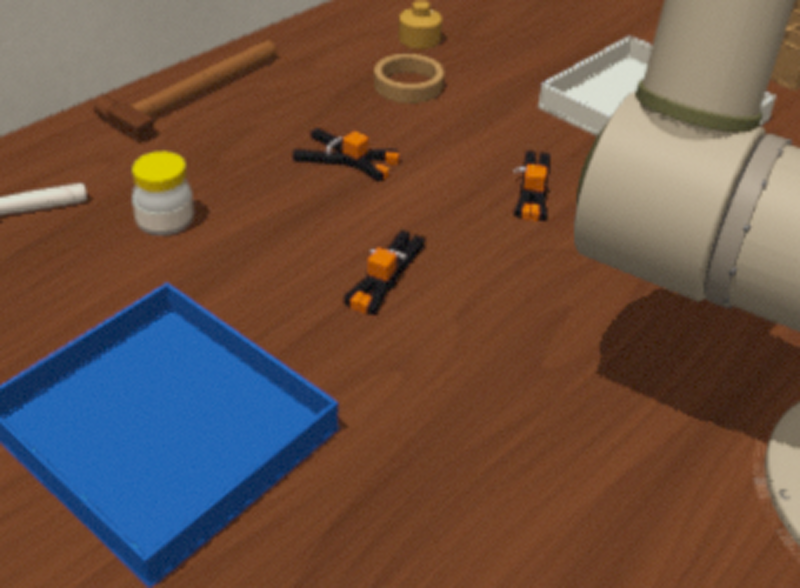

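The top view shows two shut clamps at about (257,250) and (339,254), and the open one at about (303,190). The jar is at (222,167) and the tape at (362,165). Blue tray is on the left, white on the right.

```bash
cat >> h.py <<'E'
def oranges(c):
    h=cv2.cvtColor(c['color'],cv2.COLOR_RGB2HSV); m=cv2.inRange(h,(5,190,150),(16,255,255))
    n,l,st,ce=cv2.connectedComponentsWithStats(m)
    return m,[(st[i,4],ce[i]) for i in range(1,n) if st[i,4]>=6]
def toolyaw(q):
    M=rot(q); return np.arctan2(M[1,1],M[0,1])
E
python3 - <<'E'
from h import *
for n in ['top','side']:
    c=cap(n); m,o=oranges(c)
    for a,p in o:
        w=toworld(c,p,33 if a>50 else 10)
        if 300<w[0]<760 and abs(w[1])<400: print(n,a,p.round(1),w.round())
    for q in ['clamp1_knob','clamp2_knob','clamp3_knob']:
        for d in ctrl.regions_of(n,q): print(q,round(d['score'],2),d['mask'].sum(),np.round(d['uv']),toworld(c,d['uv'],23).round())
    for q in ['tray_blue_in','tray_white_in']:
        for d in ctrl.regions_of(n,q)[:1]:
            ys,xs=np.nonzero(d['mask']); print(q,d['score'],toworld(c,(xs.min(),ys.max()),20).round(),toworld(c,(xs.max(),ys.min()),20).round())
s=ctrl.sense(); print(rot(s['ee_rot']).round(3), toolyaw(s['ee_rot']))
c=cap('wrist','w0'); print(c['hand_eye'])
E
```

```text
clamp1_knob 0.66 497 [259. 251.] [475. 100.  23.]
clamp2_knob 0.68 493 [342. 252.] [ 466. -129.   23.]
clamp2_knob 0.17 5961 [431. 253.] [ 458. -374.   23.]
clamp3_knob 0.64 411 [302. 191.] [644. -23.  23.]
tray_blue_in 0.8 [367. 472.  20.] [594. 268.  20.]
tray_white_in 0.39 [367. 469.  20.] [592. 268.  20.]
side 49 [270.1 209.1] [666. -43.  10.]
side 13 [286.2 215.8] [612. -50.  10.]
side 11 [282.3 220.9] [603. -25.  10.]
side 47 [347. 223.] [ 475. -141.   10.]
side 26 [345.  238.8] [437. -81.  10.]
side 77 [281.4 260.1] [475. 114.  33.]
side 31 [273. 277.] [466. 150.  10.]
clamp1_knob 0.65 591 [282. 265.] [471. 117.  23.]
clamp2_knob 0.81 298 [347. 232.] [442. -92.  23.]
clamp2_knob 0.27 546 [283. 266.] [466. 117.  23.]
clamp3_knob 0.91 473 [268. 217.] [629.   1.  23.]
tray_blue_in 0.97 [439. 557.  20.] [490. 161.  20.]
tray_white_in 0.68 [ 513. -200.   20.] [ 427. -651.   20.]
[[ 0.     0.388 -0.922]
 [ 0.    -0.922 -0.388]
 [-1.    -0.    -0.   ]] -1.1719853878948836
[[-1.40935067e-03  2.84864404e-01 -9.58566787e-01 -1.66838709e+02]
 [ 9.99998880e-01 -8.15900445e-05 -1.49451369e-03  7.04628466e-01]
 [-5.03943259e-04 -9.58567819e-01 -2.84863970e-01 -7.29827006e+01]
 [ 0.00000000e+00  0.00000000e+00  0.00000000e+00  1.00000000e+00]]
```

Run:
```python
from h import *
c=cap('top')
h=cv2.cvtColor(c['color'],cv2.COLOR_RGB2HSV); m=cv2.inRange(h,(4,170,170),(18,255,255))
n,l,st,ce=cv2.connectedComponentsWithStats(m)
for i in range(1,n):
    if st[i,4]>=5 and 120<ce[i][1]<290: print(st[i,4],ce[i].round(1),toworld(c,ce[i],33 if st[i,4]>40 else 12).round())
for y,x in [(250,257),(254,339),(190,303)]: print(h[y,x])
```

```text
51 [302.6 189.4] [645. -25.  33.]
13 [312.5 201.8] [613. -52.  12.]
13 [303.  205.5] [603. -25.  12.]
24 [257.3 248.7] [482. 105.  12.]
35 [339.  253.7] [ 464. -122.   12.]
19 [325.8 263.5] [437. -84.  12.]
[ 15 164 249]
[ 14 168 249]
[ 13 172 249]
```

View pics/w0.png

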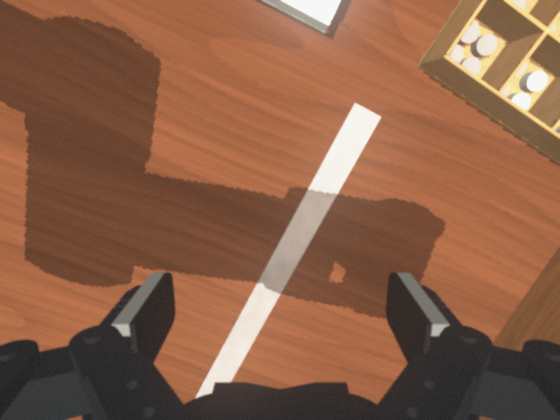

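Request:
arm_command(
  plan=[
    [0, -0.026, -0.0424, 0, 1],
    [0, -0.026, -0.0424, 0, 1],
    [0, -0.026, -0.0424, 0, 1],
    [0, -0.026, -0.0424, 0, 1],
    [0, -0.026, -0.0424, 0, 1],
    [0, -0.026, -0.0424, 0, 1],
    [0, -0.026, -0.0424, 0, 1],
    [0, -0.026, -0.0424, 0, 1],
    [0, -0.026, -0.0424, 0, 1],
    [0, 0, 0, -0.18, 1],
    [0, 0, 0, -0.18, 1],
    [0, 0, 0, -0.18, 1],
  ],
)

```text
time_s: 2.9
eef_pos: [464.7, -119.8, 207.5]
ee_rot: [0.322, 0.63, 0.322, -0.63]
force: [-1.3, 0.3, -0.1]
grip_width: 1.002
```

Request:
arm_command(
  plan=[
    [0, 0, 0, -0.18, 1],
    [0, 0, 0, -0.18, 1],
    [0, 0, 0, -0.18, 1],
    [0, 0, 0, -0.18, 1],
    [0, 0, 0, -0.18, 1],
    [0, 0, 0, -0.18, 1],
    [0, 0, 0, -0.18, 1],
    [0, 0, 0, 0, 1],
  ],
)

```text
time_s: 3.9
eef_pos: [464.6, -120.0, 207.5]
ee_rot: [0.63, 0.322, 0.63, -0.322]
force: [-0.8, -0.0, 0.2]
grip_width: 0.995
```

```bash
cat >> h.py <<'E'
def rel(target,yaw):
    s=ctrl.sense(); M=rot(s['ee_rot']); d=M.T@(np.array(target,float)-np.array(s['eef_pos']))
    t=-(yaw-toolyaw(s['ee_rot'])); t=(t+np.pi)%(2*np.pi)-np.pi
    print('pos',np.round(s['eef_pos'],1),'yaw',round(toolyaw(s['ee_rot']),3),'tilt',M[2,0].round(4),'t',s['time_s'],'grip',round(s['grip_width'],3),'F',np.round(s['force'],1))
    print('shift mm (current tool axes)',d.round(1),'turn',round(t,3))
E
python3 - <<'E'
from h import *
rel((464,-120,200),.646)
c=cap('wrist','w1')
for q in ['clamp1_knob','clamp2','clamp1']:
    for d in ctrl.place_of('wrist',q): print(q,d['score'],np.round(d['uv']),toworld(c,d['uv'],33 if 'knob' in q else 0).round(1))
E
```

```text
pos [ 464.6 -120.   207.5] yaw 0.626 tilt -1.0 t 3.9 grip 0.995 F [-0.8 -0.   0.2]
shift mm (current tool axes) [ 7.5 -0.5 -0.4] turn -0.02
clamp2 0.89 [470. 202.] [646.4 -24.9   0. ]
clamp2 0.85 [280. 175.] [ 464.3 -120.2    0. ]
clamp1 0.89 [470. 202.] [646.4 -24.9   0. ]
clamp1 0.85 [280. 175.] [ 464.3 -120.2    0. ]
```

View pics/w1.png

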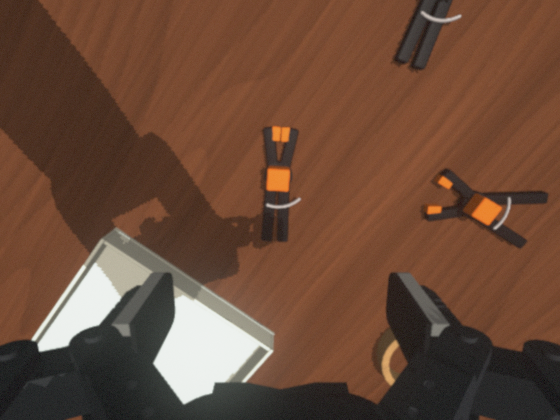

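The wrist view shows shut clamp B at (278,180) with its jaws up in the image, and open clamp C at (486,210).

```bash
cat >> h.py <<'E'
def knobs(c,zoff=0):
    h=cv2.cvtColor(c['color'],cv2.COLOR_RGB2HSV); m=cv2.inRange(h,(4,190,205),(20,255,255))
    cs,_=cv2.findContours(m,cv2.RETR_EXTERNAL,cv2.CHAIN_APPROX_NONE)
    for k in cs:
        if cv2.contourArea(k)<60: continue
        r=cv2.minAreaRect(k); z=(33 if cv2.contourArea(k)>220 else 12)+zoff
        w=np.array([toworld(c,p,z) for p in cv2.boxPoints(r)])
        e=w[1]-w[0]; f=w[2]-w[1]
        print('area',cv2.contourArea(k),'uv',np.round(r[0]),'ctr',w.mean(0).round(1),'sides',np.linalg.norm(e).round(1),np.linalg.norm(f).round(1),'yaw e',round(np.arctan2(e[1],e[0]),3))
E
python3 - <<'E'
from h import *
c=cap('wrist'); knobs(c)
E
```

```text
area 60.0 uv [434. 209.] ctr [615.2 -53.4  12. ] sides 12.4 6.6 yaw e 0.626
area 389.0 uv [487. 211.] ctr [647.1 -25.6  33. ] sides 21.4 20.8 yaw e 1.691
area 66.0 uv [445. 182.] ctr [604.9 -25.8  12. ] sides 6.7 12.6 yaw e 1.716
area 405.0 uv [278. 180.] ctr [ 462.2 -119.9   33. ] sides 20.5 20.3 yaw e 2.105
area 67.0 uv [285. 134.] ctr [443.3 -82.4  12. ] sides 12.2 6.4 yaw e 2.085
area 77.5 uv [276. 134.] ctr [436.6 -86.8  12. ] sides 6.9 12.5 yaw e 0.626
```

Request:
arm_command(
  plan=[
    [0, -0.002, -0.0015, 0.07, 0.7],
    [0.04, 0, 0, 0, 0.7],
    [0.04, 0, 0, 0, 0.7],
    [0.04, 0, 0, 0, 0.7],
    [0.035, 0, 0, 0, 0.7],
    [0.02, 0, 0, 0, 0.7],
    [0.01, 0, 0, 0, 0.7],
    [0.006, 0, 0, 0, 0.7],
    [0, 0, 0, 0, 0.7],
  ],
  squeeze=30,
)

```text
time_s: 5.28
eef_pos: [462.3, -120.0, 16.7]
ee_rot: [0.618, 0.343, 0.618, -0.343]
force: [0.3, -0.3, -1.0]
grip_width: 0.699
```

Request:
arm_command(
  plan=[
    [0, 0, 0, 0, 0.1],
    [0, 0, 0, 0, 0.1],
    [0, 0, 0, 0, 0.1],
    [0, 0, 0, 0, 0.1],
    [0, 0, 0, 0, 0.1],
  ],
  squeeze=40,
)

```text
time_s: 5.9
eef_pos: [462.2, -120.0, 16.5]
ee_rot: [0.618, 0.343, 0.618, -0.343]
force: [-0.1, -1.0, -0.6]
grip_width: 0.102
```

Run:
```python
from h import *
rel((462,-120,16),.56)
c=cap('wrist','w2');c=cap('side','s2')
a=cv2.imread('pics/s2.png'); cv2.imwrite('pics/s2c.png',cv2.resize(a[150:320,220:450],(800,591),interpolation=cv2.INTER_CUBIC))
```

```text
pos [ 462.2 -120.    16.5] yaw 0.558 tilt -1.0 t 5.9 grip 0.102 F [-0.1 -1.  -0.6]
shift mm (current tool axes) [ 0.5 -0.1 -0.1] turn -0.002
```

View pics/w2.png

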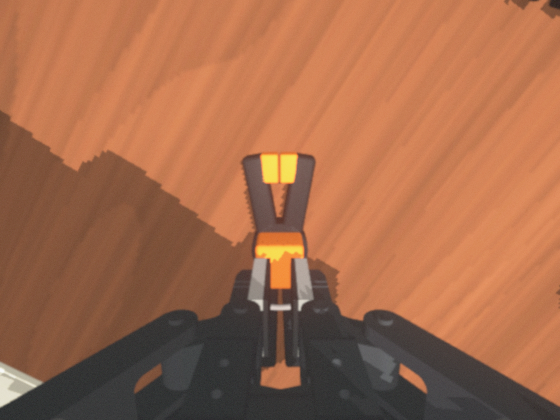

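View pics/s2c.png

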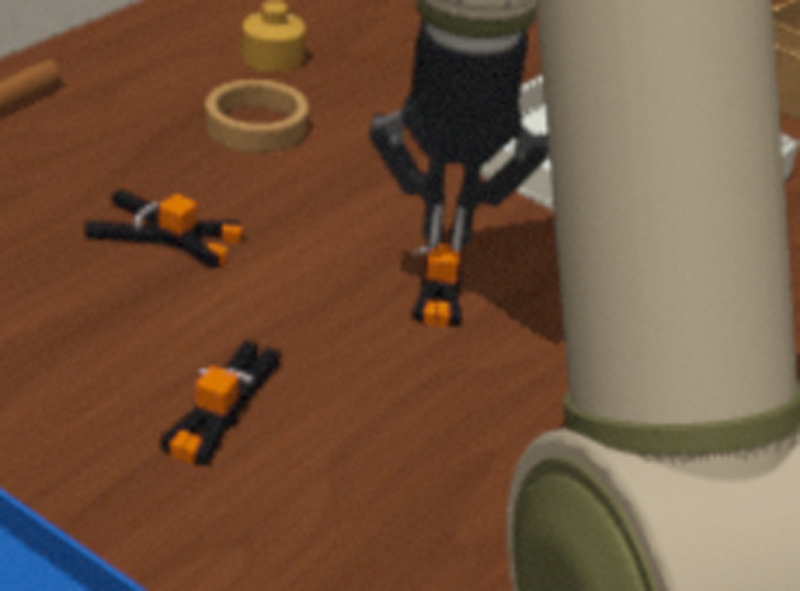

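Run:
```python
from h import *
c=cap('wrist')
for z in (13,33): print('knob pred z',z,proj(c,(462.2,-119.9,z)).round())
print('tcp',proj(c,ctrl.sense()['eef_pos']).round(), 'cam',c['t'].round())
a=c['color'][130:330,180:380,::-1]; cv2.imwrite('pics/w2z.png',cv2.resize(a,(600,600),interpolation=cv2.INTER_CUBIC))
```

```text
knob pred z 13 [280. 250.]
knob pred z 33 [280. 268.]
tcp [280. 253.] cam [424. -59. 183.]
```

View pics/w2z.png

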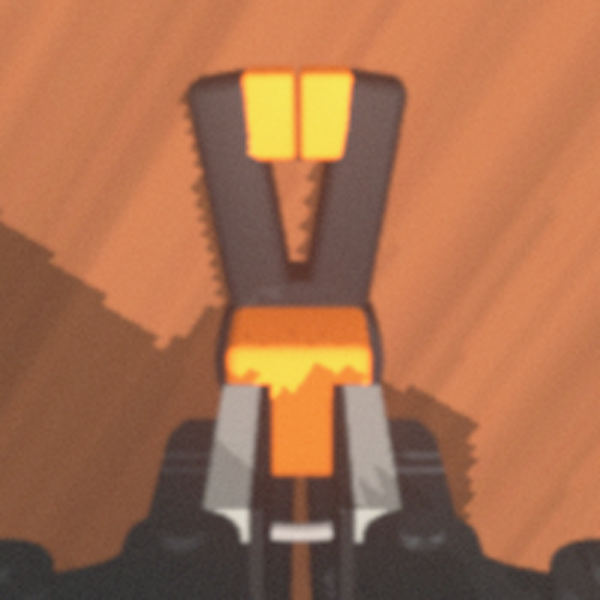

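Run:
```python
from h import *
c=cap('side')
for z in (13,16.5,33,40): print(z,proj(c,(462.2,-119.9,z)).round(1))
a=c['color'][190:250,320:380,::-1]; cv2.imwrite('pics/s2z.png',cv2.resize(a,(600,600),interpolation=cv2.INTER_CUBIC))
```

```text
13 [346.3 227.3]
16.5 [346.5 226.2]
33 [347.2 221. ]
40 [347.5 218.8]
```

View pics/s2z.png

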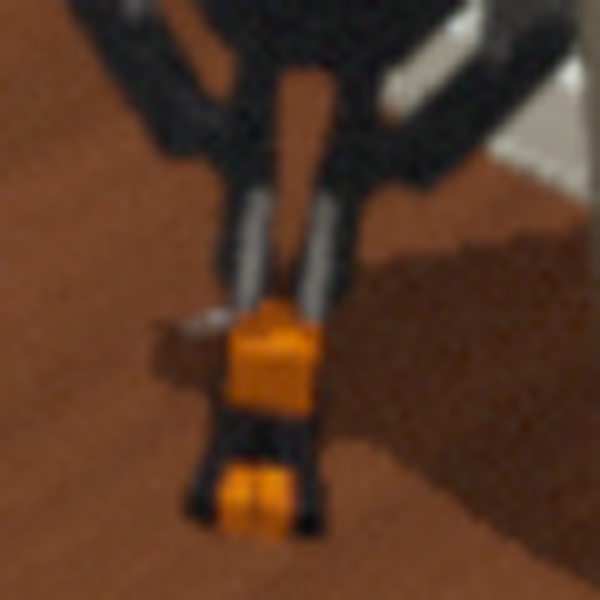

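Run:
```python
from h import *
c=cap('wrist'); s=ctrl.sense(); M=rot(s['ee_rot'])
for p in [(-13,-42.5,-11),(-13,-42.5,0),(-13,-42.5,11),(-13,42.5,-11),(-2,4.3,-11),(-2,4.3,0),(-2,4.3,11),(-20,4.3,-11),(-20,4.3,0),(-20,4.3,11),(-40,4.3,-11)]:
    print(p,proj(c,M@np.array(p)+s['eef_pos']).round())
print(s['tau'].round(2))
```

```text
(-13, -42.5, -11) [186. 242.]
(-13, -42.5, 0) [188. 264.]
(-13, -42.5, 11) [190. 286.]
(-13, 42.5, -11) [372. 242.]
(-2, 4.3, -11) [288. 234.]
(-2, 4.3, 0) [288. 255.]
(-2, 4.3, 11) [288. 275.]
(-20, 4.3, -11) [289. 248.]
(-20, 4.3, 0) [289. 271.]
(-20, 4.3, 11) [289. 293.]
(-40, 4.3, -11) [290. 268.]
[  0.   -40.55 -18.35  -0.     0.     0.  ]
```

Request:
arm_command(
  plan=[
    [-0.005, 0, 0, 0, 0.1],
    [-0.015, 0, 0, 0, 0.1],
    [-0.02, 0, 0, 0, 0.1],
    [0, 0, 0, 0, 0.1],
  ],
)

```text
time_s: 6.65
eef_pos: [463.1, -120.4, 58.3]
ee_rot: [0.62, 0.343, 0.617, -0.343]
force: [-0.6, -0.6, 0.5]
grip_width: 0.099
```

Run:
```python
from h import *
rel((462,-120,16),.56)
c=cap('wrist','w3'); d=cap('side')
b=np.hstack([cv2.resize(c['color'][130:330,180:380],(400,400)),cv2.resize(d['color'][180:250,315:385],(400,400),interpolation=cv2.INTER_CUBIC)])
cv2.imwrite('pics/ws3.png',b[:,:,::-1])
```

```text
pos [ 463.1 -120.4   58.3] yaw 0.558 tilt -1.0 t 6.65 grip 0.099 F [-0.6 -0.6  0.5]
shift mm (current tool axes) [42.2 -0.8 -1.1] turn -0.002
```

View pics/ws3.png

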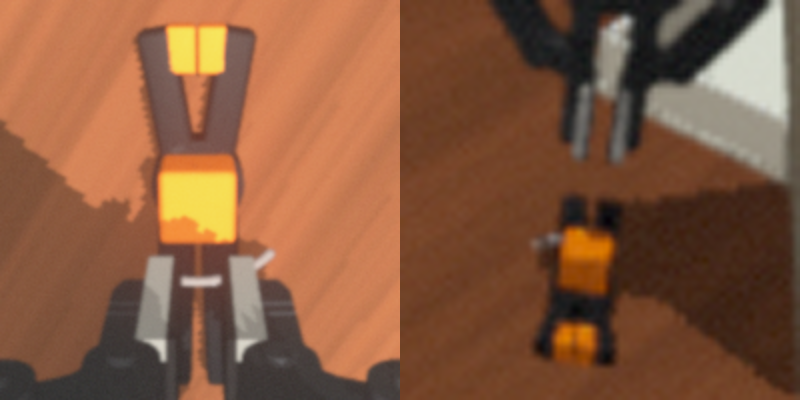

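The grip closed on nothing. In both views the real tips sit about 16 mm behind the reported TCP, so they passed just over the knob, which hasn't moved. I'll open, go about 16 mm deeper while watching the force, and check before closing.

Request:
arm_command(
  plan=[
    [0, 0, 0, 0, 0.6],
    [0, 0, 0, 0, 0.6],
    [0, -0.001, -0.001, 0, 0.6],
    [0.025, 0, 0, 0, 0.6],
    [0.016, 0, 0, 0, 0.6],
    [0.005, 0, 0, 0, 0.6],
    [0.004, 0, 0, 0, 0.6],
    [0.003, 0, 0, 0, 0.6],
    [0, 0, 0, 0, 0.6],
  ],
  squeeze=30,
)

```text
time_s: 7.88
eef_pos: [460.8, -119.7, 3.6]
ee_rot: [0.618, 0.343, 0.618, -0.343]
force: [0.1, 0.0, -0.2]
grip_width: 0.599
```

Run:
```python
from h import *
rel((462,-120,0),.56)
c=cap('wrist'); d=cap('side')
b=np.hstack([cv2.resize(c['color'][130:330,180:380],(400,400)),cv2.resize(d['color'][180:250,315:385],(400,400),interpolation=cv2.INTER_CUBIC)])
cv2.imwrite('pics/ws4.png',b[:,:,::-1])
```

```text
pos [ 460.8 -119.7    3.6] yaw 0.558 tilt -1.0 t 7.875 grip 0.599 F [ 0.1  0.  -0.2]
shift mm (current tool axes) [3.6 0.8 0.9] turn -0.002
```

View pics/ws4.png

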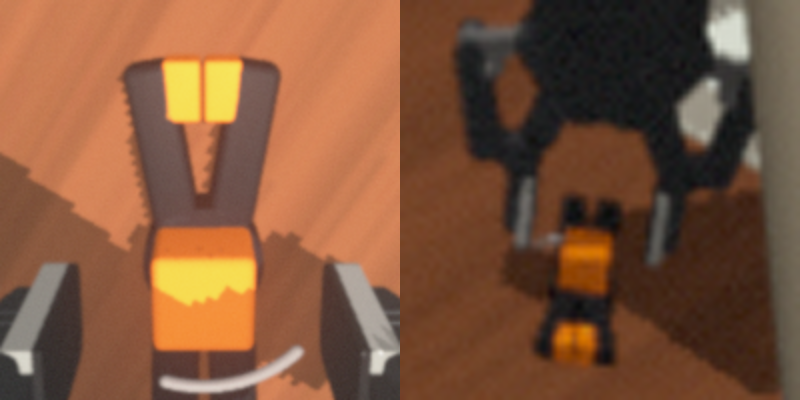

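Request:
arm_command(
  plan=[
    [0.001, 0.0005, 0, 0, 0.1],
    [0, 0, 0, 0, 0.1],
    [0, 0, 0, 0, 0.1],
    [0, 0, 0, 0, 0.1],
    [0, 0, 0, 0, 0.1],
  ],
  squeeze=40,
)

```text
time_s: 8.6
eef_pos: [461.3, -119.4, 2.7]
ee_rot: [0.618, 0.343, 0.618, -0.343]
force: [-0.1, 1.1, 5.5]
grip_width: 0.237
```

Run:
```python
from h import *
rel((462,-120,0),.56)
c=cap('wrist'); d=cap('side')
b=np.hstack([cv2.resize(c['color'][130:330,180:380],(400,400)),cv2.resize(d['color'][180:250,315:385],(400,400),interpolation=cv2.INTER_CUBIC)])
cv2.imwrite('pics/ws5.png',b[:,:,::-1])
```

```text
pos [ 461.3 -119.4    2.7] yaw 0.558 tilt -1.0 t 8.6 grip 0.237 F [-0.1  1.1  5.5]
shift mm (current tool axes) [2.7 0.3 0.8] turn -0.002
```

View pics/ws5.png

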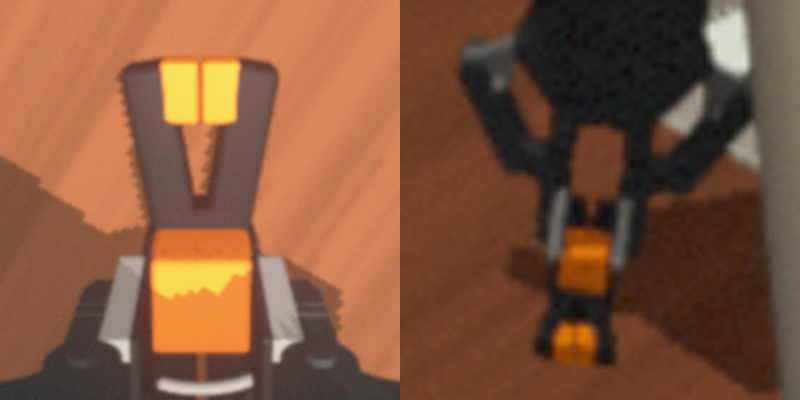

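Request:
arm_command(
  plan=[
    [-0.01, 0, 0, 0, 0.1],
    [-0.03, 0, 0, 0, 0.1],
    [-0.04, 0, 0, 0, 0.1],
    [-0.03, 0, 0, 0, 0.1],
    [0, 0, 0, 0, 0.1],
  ],
)

```text
time_s: 9.32
eef_pos: [462.0, -119.8, 114.3]
ee_rot: [0.62, 0.343, 0.617, -0.343]
force: [0.0, 0.6, -2.4]
grip_width: 0.239
```

Run:
```python
from h import *
rel((480,416,110),1.57)
c=cap('wrist','w6')
```

```text
pos [ 462.  -119.8  114.3] yaw 0.558 tilt -1.0 t 9.325 grip 0.239 F [ 0.   0.6 -2.4]
shift mm (current tool axes) [   3.3  299.  -445. ] turn -1.012
```

View pics/w6.png

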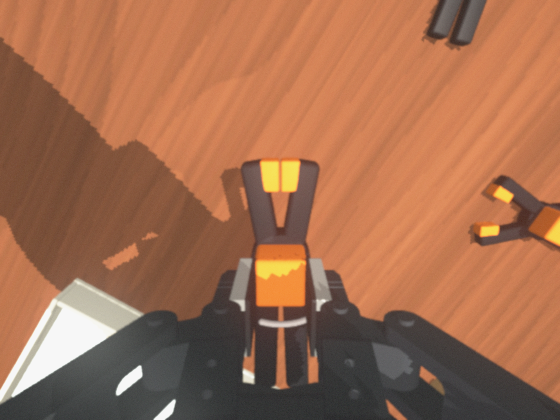

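Clamp B is lifted in the grip, flat and still shut, with its knob at (280,275). Next I'll carry it to the blue tray.

Request:
arm_command(
  plan=[
    [0, 0.013, -0.0195, 0, 0.1],
    [0, 0.0272, -0.0405, 0, 0.1],
    [0, 0.0272, -0.0405, 0, 0.1],
    [0, 0.0272, -0.0405, 0, 0.1],
    [0, 0.0272, -0.0405, 0, 0.1],
    [0, 0.0272, -0.0405, 0, 0.1],
    [0, 0.0272, -0.0405, 0, 0.1],
    [0, 0.0272, -0.0405, 0, 0.1],
    [0, 0.0272, -0.0405, 0, 0.1],
    [0, 0.0272, -0.0405, 0, 0.1],
    [0, 0.0272, -0.0405, 0, 0.1],
    [0, 0.013, -0.0195, 0, 0.1],
  ],
)

```text
time_s: 10.88
eef_pos: [477.6, 416.8, 110.0]
ee_rot: [0.618, 0.341, 0.619, -0.343]
force: [-0.0, 0.3, -1.9]
grip_width: 0.241
```

Request:
arm_command(
  plan=[
    [0, 0, 0, -0.16, 0.1],
    [0, 0, 0, -0.17, 0.1],
    [0, 0, 0, -0.17, 0.1],
    [0, 0, 0, -0.17, 0.1],
    [0, 0, 0, -0.17, 0.1],
    [0, 0, 0, -0.17, 0.1],
    [0, 0, 0, 0, 0.1],
  ],
)

```text
time_s: 11.75
eef_pos: [478.3, 414.6, 110.6]
ee_rot: [0.706, 0.001, 0.708, -0.002]
force: [0.3, 0.6, -1.6]
grip_width: 0.238
```

Run:
```python
from h import *
rel((480,416,10),1.57)
c=cap('wrist','w7'); d=cap('side','s7'); t=cap('top','t7')
for n,cc in [('top',t),('wrist',c),('side',d)]:
    for q in ('tray_blue_in','tray_white_in'):
        for r in ctrl.place_of(n,q)[:1]: print(n,q,r['score'],np.round(r['uv']),toworld(cc,r['uv'],4).round(1))
b=np.hstack([cv2.resize(t['color'][190:310,110:230],(400,400)),cv2.resize(c['color'],(400,300))if 0 else cv2.resize(c['color'][:,70:490],(400,400))])
cv2.imwrite('pics/ws7.png',b[:,:,::-1])
```

```text
pos [478.3 414.6 110.6] yaw 1.566 tilt -1.0 t 11.75 grip 0.238 F [ 0.3  0.6 -1.6]
shift mm (current tool axes) [100.6   1.5   2. ] turn -0.004
top tray_blue_in 0.6 [160. 254.] [474.4 379.4   4. ]
top tray_white_in 0.77 [427. 256.] [ 453.3 -367.     4. ]
wrist tray_blue_in 0.83 [224. 204.] [481.5 369.3   4. ]
side tray_blue_in 0.6 [189. 327.] [483.9 366.    4. ]
side tray_white_in 0.92 [400. 196.] [ 453.1 -377.8    4. ]
```

View pics/ws7.png

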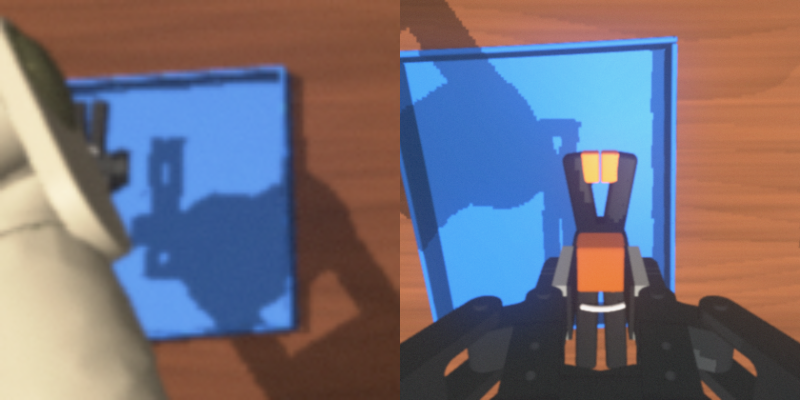

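View pics/s7.png

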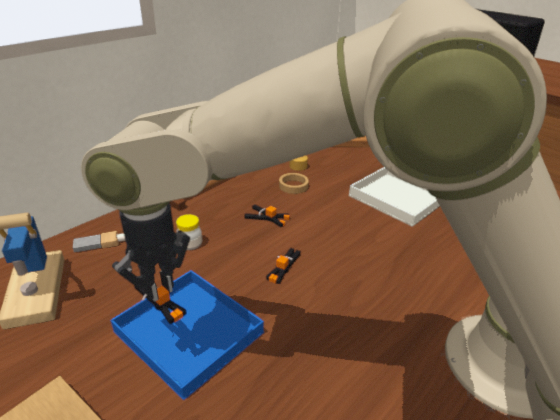

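Run:
```python
from h import *
c=cap('wrist')
hsv=cv2.cvtColor(c['color'],cv2.COLOR_RGB2HSV); m=cv2.inRange(hsv,(100,120,40),(118,255,255))
for r in (80,150,200,250):
    xs=np.nonzero(m[r])[0]; print(r,xs.min(),xs.max(),toworld(c,(xs.min(),r),34).round(1),toworld(c,(xs.max(),r),34).round(1), toworld(c,(xs.max(),r),0).round(1))
for u in (100,200,300):
    ys=np.nonzero(m[:,u])[0]; print(u,ys.min(),toworld(c,(u,ys.min()),34).round(1))
t=cap('top'); hsv=cv2.cvtColor(t['color'],cv2.COLOR_RGB2HSV); m=cv2.inRange(hsv,(100,120,40),(118,255,255))
for u in (180,190):
    ys=np.nonzero(m[200:320,u])[0]+200; print('top',u,toworld(t,(u,ys.min()),34).round(1),toworld(t,(u,ys.max()),34).round(1))
```

```text
80 49 358 [392.9 268.   34. ] [392.8 464.3  34. ] [390.8 471.2   0. ]
150 65 357 [436.9 270.   34. ] [437.1 466.4  34. ] [441.3 473.5   0. ]
200 76 357 [471.6 271.5  34. ] [472.1 468.5  34. ] [481.1 475.9   0. ]
250 88 356 [509.4 273.9  34. ] [510.  469.9  34. ] [524.3 477.6   0. ]
100 51 [375.8 302.5  34. ]
200 47 [373.3 364.7  34. ]
300 41 [370.  426.9  34. ]
top 180 [589.6 318.5  34. ] [374.  313.4  34. ]
top 190 [591.9 290.7  34. ] [376.2 286.5  34. ]
```

Request:
arm_command(
  plan=[
    [0.02, 0, -0.004, 0, 0.1],
    [0.035, 0, 0, 0, 0.1],
    [0.025, 0, 0, 0, 0.1],
    [0.012, 0, 0, 0, 0.1],
    [0.006, 0, 0, 0, 0.1],
    [0.003, 0, 0, 0, 0.1],
    [0.0015, 0, 0, 0, 0.1],
    [0, 0, 0, 0, 0.1],
  ],
)

```text
time_s: 13.3
eef_pos: [475.1, 415.2, 10.4]
ee_rot: [0.707, 0.001, 0.707, -0.001]
force: [0.8, 0.5, -0.4]
grip_width: 0.239
```

Request:
arm_command(
  plan=[
    [0.0015, 0, 0, 0, 0.1],
    [0, 0, 0, 0, 0.1],
    [0.001, 0, 0, 0, 0.1],
    [0, 0, 0, 0, 0.1],
  ],
)

```text
time_s: 13.8
eef_pos: [474.8, 415.0, 7.4]
ee_rot: [0.707, 0.001, 0.707, -0.001]
force: [0.5, 0.5, -1.5]
grip_width: 0.239
```

Request:
arm_command(
  plan=[
    [0.001, 0, 0, 0, 0.1],
    [0, 0, 0, 0, 0.1],
    [0, 0, 0, 0, 0.3],
    [0, 0, 0, 0, 0.42],
    [0, 0, 0, 0, 0.42],
    [0, 0, 0, 0, 0.42],
  ],
)

```text
time_s: 14.55
eef_pos: [474.9, 415.1, 6.5]
ee_rot: [0.707, 0.001, 0.707, -0.001]
force: [0.2, -0.1, 0.2]
grip_width: 0.42
```

Run:
```python
from h import *
rel((474,414,110),1.57)
c=cap('wrist','w8'); d=cap('side')
b=np.hstack([cv2.resize(c['color'][130:330,180:380],(400,400)),cv2.resize(d['color'][250:390,110:250],(400,400),interpolation=cv2.INTER_CUBIC)])
cv2.imwrite('pics/ws8.png',b[:,:,::-1])
```

```text
pos [474.9 415.1   6.5] yaw 1.568 tilt -1.0 t 14.55 grip 0.42 F [ 0.2 -0.1  0.2]
shift mm (current tool axes) [-103.5   -1.1   -0.9] turn -0.002
```

View pics/ws8.png

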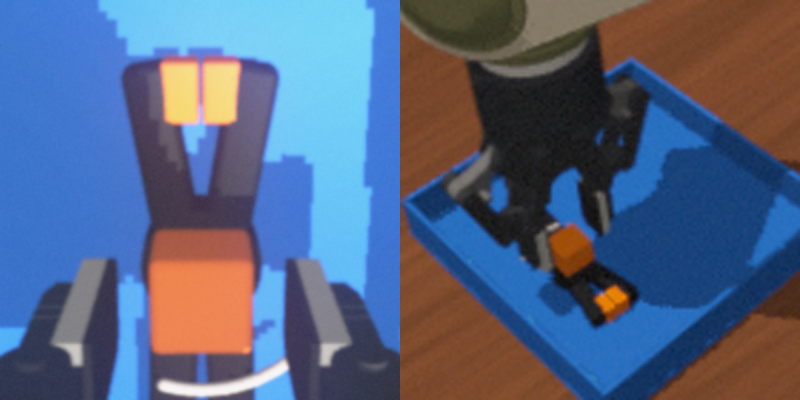

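Request:
arm_command(
  plan=[
    [-0.015, 0, 0, 0, 0.42],
    [-0.04, 0, 0, 0, 0.42],
    [-0.05, 0, 0, 0, 0.7],
    [-0.04, -0.02, 0, 0, 0.7],
    [0, -0.05, 0.004, 0, 0.7],
    [0, -0.05, 0, 0, 0.7],
    [0, -0.05, 0, 0, 0.7],
    [0, -0.05, 0, 0, 0.7],
    [0, -0.05, 0, 0, 0.7],
    [0, -0.039, 0, 0, 0.7],
    [0, 0, 0, 0.17, 0.7],
    [0, 0, 0, 0.17, 0.7],
  ],
)

```text
time_s: 16.15
eef_pos: [478.3, 105.5, 152.7]
ee_rot: [0.697, 0.123, 0.696, -0.123]
force: [0.8, 0.4, 0.1]
grip_width: 0.695
```

Request:
arm_command(
  plan=[
    [0, 0, 0, 0.17, 0.7],
    [0, 0, 0, 0.17, 0.7],
    [0, 0, 0, 0.17, 0.7],
    [0, 0, 0, 0.17, 0.7],
    [0, 0, 0, 0.17, 0.7],
    [0, 0, 0, 0, 0.7],
  ],
)

```text
time_s: 16.9
eef_pos: [478.2, 106.1, 152.4]
ee_rot: [0.586, 0.397, 0.585, -0.396]
force: [-0.5, -0.1, -0.2]
grip_width: 0.704
```

Run:
```python
from h import *
rel((480,105,150),.36)
c=cap('wrist','w9'); knobs(c)
```

```text
pos [478.2 106.1 152.4] yaw 0.38 tilt -1.0 t 16.9 grip 0.704 F [-0.5 -0.1 -0.2]
shift mm (current tool axes) [2.4 1.3 1.7] turn 0.02
```

View pics/w9.png

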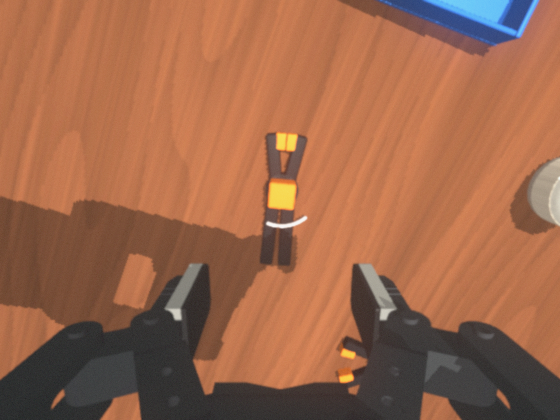

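```bash
sed -i 's/(4,190,205)/(4,170,140)/' h.py
python3 - <<'E'
from h import *
c=cap('wrist'); knobs(c)
h=cv2.cvtColor(c['color'],cv2.COLOR_RGB2HSV); print(h[195,282],h[142,287],h[100,100])
a=toworld(c,(282,195),33);b=toworld(c,(286.5,142),12); print(a.round(1),b.round(1),np.arctan2(*(b-a)[[1,0]]))
E
```

```text
area 183.5 uv [345. 375.] ctr [613.  -50.1  12. ] sides 14.8 18.6 yaw e 0.555
area 109.5 uv [345. 353.] ctr [602.6 -25.8  12. ] sides 11.0 20.4 yaw e 1.469
area 758.5 uv [281. 194.] ctr [479.5 107.4  33. ] sides 25.5 22.4 yaw e 1.841
[ 25 167 247] [ 19 180 247] [ 11 150 182]
[480.2 107.   33. ] [468.6 146.2  12. ] 1.8580843725862648
```

Request:
arm_command(
  plan=[
    [0, 0, 0, 0.09, 0.6],
    [0.03, 0.002, 0, 0, 0.6],
    [0.04, 0, 0, 0, 0.6],
    [0.035, 0, 0, 0, 0.6],
    [0.02, 0, 0, 0, 0.6],
    [0.01, 0, 0, 0, 0.6],
    [0.008, 0, 0, 0, 0.6],
    [0.005, 0, 0, 0, 0.6],
    [0, 0, 0, 0, 0.6],
  ],
)

```text
time_s: 18.12
eef_pos: [480.1, 106.6, 3.6]
ee_rot: [0.567, 0.423, 0.567, -0.423]
force: [-0.6, 0.1, 0.5]
grip_width: 0.601
```

Run:
```python
from h import *
rel((480,107,3),.29)
c=cap('wrist'); d=cap('side')
b=np.hstack([cv2.resize(c['color'][130:330,180:380],(400,400)),cv2.resize(d['color'][210:300,240:330],(400,400),interpolation=cv2.INTER_CUBIC)])
cv2.imwrite('pics/ws10.png',b[:,:,::-1])
```

```text
pos [480.1 106.6   3.6] yaw 0.288 tilt -1.0 t 18.125 grip 0.601 F [-0.6  0.1  0.5]
shift mm (current tool axes) [ 0.6  0.1 -0.4] turn -0.002
```

View pics/ws10.png

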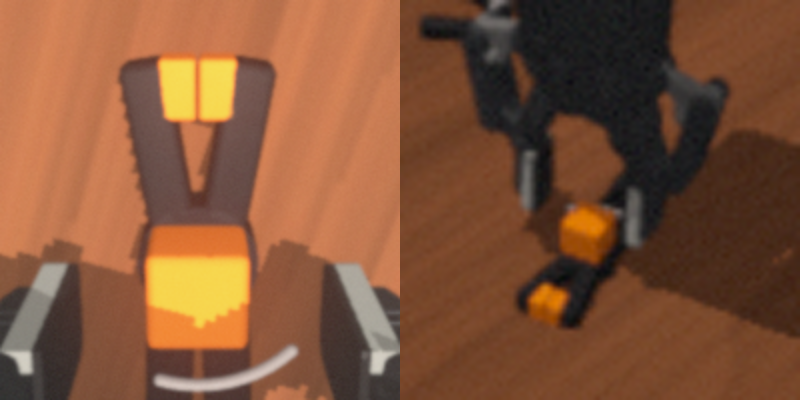

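Request:
arm_command(
  plan=[
    [0, 0, 0, 0, 0.1],
    [0, 0, 0, 0, 0.1],
    [0, 0, 0, 0, 0.1],
    [0, 0, 0, 0, 0.1],
    [0, 0, 0, 0, 0.1],
    [-0.01, 0, 0, 0, 0.1],
    [-0.03, 0, 0, 0, 0.1],
    [-0.04, 0, 0, 0, 0.1],
    [-0.03, 0, 0, 0, 0.1],
    [0, 0, 0, 0, 0.1],
  ],
  squeeze=40,
)

```text
time_s: 19.48
eef_pos: [480.9, 106.7, 115.4]
ee_rot: [0.568, 0.424, 0.565, -0.422]
force: [-0.4, -0.6, -1.5]
grip_width: 0.239
```

Run:
```python
from h import *
rel((474,324,110),1.57)
c=cap('wrist'); d=cap('top')
b=np.hstack([cv2.resize(c['color'][130:330,180:380],(400,400)),cv2.resize(d['color'][190:310,110:230],(400,400),interpolation=cv2.INTER_CUBIC)])
cv2.imwrite('pics/ws11.png',b[:,:,::-1])
```

```text
pos [480.9 106.7 115.4] yaw 0.288 tilt -1.0 t 19.475 grip 0.239 F [-0.4 -0.6 -1.5]
shift mm (current tool axes) [   5.4   55.1 -210.4] turn -1.282
```

View pics/ws11.png

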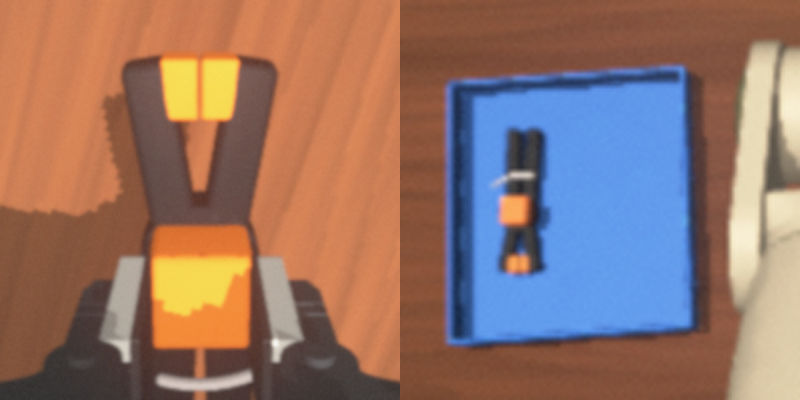

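Clamp A is held and shut. The top view shows B lying flat in the left half of the blue tray. Next is the right half.

Request:
arm_command(
  plan=[
    [0, 0.006, -0.02, 0, 0.1],
    [0, 0.012, -0.047, 0, 0.1],
    [0, 0.013, -0.048, 0, 0.1],
    [0, 0.012, -0.048, 0, 0.1],
    [0, 0.012, -0.047, 0, 0.1],
    [0, 0, 0, -0.16, 0.1],
    [0, 0, 0, -0.16, 0.1],
    [0, 0, 0, -0.16, 0.1],
    [0, 0, 0, -0.16, 0.1],
    [0, 0, 0, -0.16, 0.1],
    [0, 0, 0, -0.16, 0.1],
    [0, 0, 0, -0.16, 0.1],
  ],
)

```text
time_s: 21.08
eef_pos: [472.2, 323.2, 111.5]
ee_rot: [0.704, 0.055, 0.706, -0.056]
force: [0.5, 0.6, -1.2]
grip_width: 0.236
```

Request:
arm_command(
  plan=[
    [0, 0, 0, -0.16, 0.1],
    [0, 0, 0, 0, 0.1],
    [0, 0, 0, 0, 0.1],
  ],
)

```text
time_s: 21.45
eef_pos: [472.7, 323.4, 112.6]
ee_rot: [0.707, 0.002, 0.708, -0.002]
force: [-0.2, 0.1, -1.4]
grip_width: 0.24
```

Run:
```python
from h import *
rel((474,324,7),1.57)
c=cap('wrist','w12')
```

```text
pos [472.7 323.4 112.6] yaw 1.565 tilt -1.0 t 21.45 grip 0.24 F [-0.2  0.1 -1.4]
shift mm (current tool axes) [105.6   0.6   1.4] turn -0.005
```

View pics/w12.png

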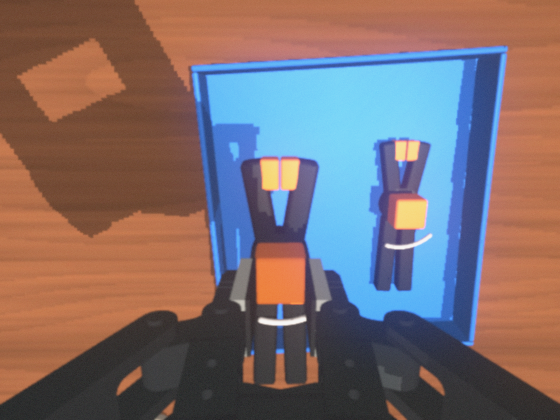

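Request:
arm_command(
  plan=[
    [0.02, 0, 0, 0, 0.1],
    [0.035, 0, 0, 0, 0.1],
    [0.025, 0, 0, 0, 0.1],
    [0.012, 0, 0, 0, 0.1],
    [0.006, 0, 0, 0, 0.1],
    [0.003, 0, 0, 0, 0.1],
    [0.001, 0, 0, 0, 0.1],
    [0.001, 0, 0, 0, 0.1],
    [0, 0, 0, 0, 0.1],
  ],
)

```text
time_s: 22.62
eef_pos: [473.1, 323.6, 10.7]
ee_rot: [0.707, 0.001, 0.707, -0.001]
force: [-0.1, -0.2, -1.9]
grip_width: 0.243
```

Request:
arm_command(
  plan=[
    [0.0015, 0, 0, 0, 0.1],
    [0.001, 0, 0, 0, 0.1],
    [0.0005, 0, 0, 0, 0.1],
    [0, 0, 0, 0, 0.1],
  ],
)

```text
time_s: 23.12
eef_pos: [473.1, 323.6, 7.9]
ee_rot: [0.707, 0.001, 0.707, -0.001]
force: [-2.1, -2.2, 4.5]
grip_width: 0.241
```

Contact felt (4.5 N), so I'm releasing it and lifting.

Request:
arm_command(
  plan=[
    [0, 0, 0, 0, 0.3],
    [0, 0, 0, 0, 0.42],
    [0, 0, 0, 0, 0.42],
    [0, 0, 0, 0, 0.42],
    [-0.01, 0, 0, 0, 0.42],
    [-0.04, 0, 0, 0, 0.42],
    [-0.05, 0, 0, 0, 0.6],
    [-0.045, 0, 0, 0, 0.6],
    [0, 0, 0, 0, 0.6],
  ],
)

```text
time_s: 24.25
eef_pos: [474.5, 324.3, 156.7]
ee_rot: [0.71, 0.002, 0.705, 0.0]
force: [0.7, -1.0, -0.7]
grip_width: 0.598
```

Run:
```python
from h import *
rel((647,-25,150),-1)
c=cap('wrist','w13'); d=cap('top')
knobs(c)
print([toworld(d,p,z).round(1) for p,z in (((302.6,189.4),33),((312.5,201.8),12),((303,205.5),12))])
```

```text
pos [474.5 324.3 156.7] yaw 1.568 tilt -1.0 t 24.25 grip 0.598 F [ 0.7 -1.  -0.7]
shift mm (current tool axes) [   6.9 -348.9  173.4] turn 2.568
[array([644.8, -24.6,  33. ]), array([613.3, -52.3,  12. ]), array([603.1, -25.1,  12. ])]
```

View pics/w13.png

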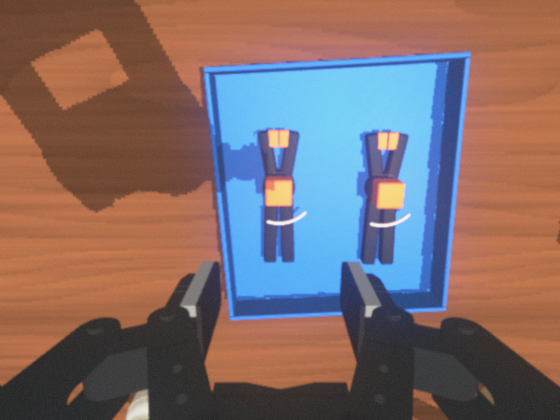

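Request:
arm_command(
  plan=[
    [0, -0.02, 0.01, 0, 0.6],
    [0, -0.0436, 0.0217, 0, 0.6],
    [0, -0.0436, 0.0217, 0, 0.6],
    [0, -0.0436, 0.0217, 0, 0.6],
    [0, -0.0436, 0.0217, 0, 0.6],
    [0, -0.0436, 0.0217, 0, 0.6],
    [0, -0.0436, 0.0217, 0, 0.6],
    [0, -0.0436, 0.0217, 0, 0.6],
    [0, -0.0236, 0.0117, -0.12, 0.6],
    [0, 0, 0, 0, 0.6],
    [0, 0, 0, 0, 0.6],
  ],
)

```text
time_s: 25.72
eef_pos: [645.0, -24.8, 151.6]
ee_rot: [0.705, -0.041, 0.707, 0.041]
force: [0.2, -0.3, 0.0]
grip_width: 0.602
```

Run:
```python
from h import *
rel((647,-25,150),1.69)
c=cap('wrist','w14'); knobs(c)
```

```text
pos [645.  -24.8 151.6] yaw 1.687 tilt -1.0 t 25.725 grip 0.602 F [ 0.2 -0.3  0. ]
shift mm (current tool axes) [ 1.6 -0.4  1.9] turn -0.003
area 156.0 uv [280. 196.] ctr [650.6 -25.5  12. ] sides 23.4 27.1 yaw e 1.688
area 167.5 uv [252. 152.] ctr [614.9 -53.2  12. ] sides 9.3 15.2 yaw e 2.241
```

View pics/w14.png

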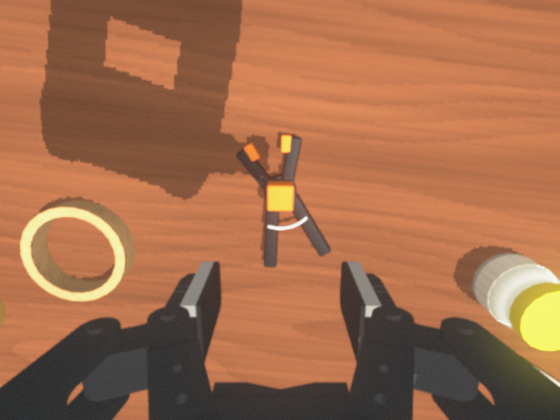

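Request:
arm_command(
  plan=[
    [0.03, 0, 0.001, 0, 0.6],
    [0.04, 0, 0, 0, 0.6],
    [0.035, 0, 0, 0, 0.6],
    [0.02, 0, 0, 0, 0.6],
    [0.01, 0, 0, 0, 0.6],
    [0.008, 0, 0, 0, 0.6],
    [0.0035, 0, 0, 0, 0.6],
    [0, 0, 0, 0, 0.6],
  ],
)

```text
time_s: 26.78
eef_pos: [646.8, -25.5, 6.3]
ee_rot: [0.706, -0.041, 0.706, 0.041]
force: [-0.1, 0.1, -0.1]
grip_width: 0.596
```

Run:
```python
from h import *
rel((647,-25,4),1.69)
c=cap('wrist'); d=cap('side')
b=np.hstack([cv2.resize(c['color'][130:330,180:380],(400,400)),cv2.resize(d['color'][170:260,230:320],(400,400),interpolation=cv2.INTER_CUBIC)])
cv2.imwrite('pics/ws15.png',b[:,:,::-1])
```

```text
pos [646.8 -25.5   6.3] yaw 1.688 tilt -1.0 t 26.775 grip 0.596 F [-0.1  0.1 -0.1]
shift mm (current tool axes) [2.3 0.5 0.2] turn -0.002
```

View pics/ws15.png

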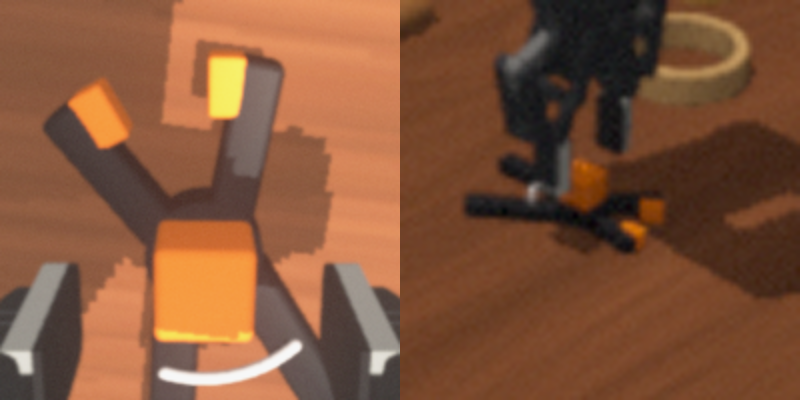

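Request:
arm_command(
  plan=[
    [0.001, 0, 0, 0, 0.6],
    [0, 0, 0, 0, 0.1],
    [0, 0, 0, 0, 0.1],
    [0, 0, 0, 0, 0.1],
    [0, 0, 0, 0, 0.1],
    [0, 0, 0, 0, 0.1],
  ],
  squeeze=40,
)

```text
time_s: 27.62
eef_pos: [646.8, -25.7, 5.3]
ee_rot: [0.706, -0.041, 0.706, 0.041]
force: [0.0, 0.2, 3.7]
grip_width: 0.236
```

Request:
arm_command(
  plan=[
    [-0.01, 0, 0, 0, 0.1],
    [-0.03, 0, 0, 0, 0.1],
    [-0.04, 0, 0, 0, 0.1],
    [-0.03, 0, 0, 0, 0.1],
    [0, 0, 0, 0, 0.1],
  ],
)

```text
time_s: 28.25
eef_pos: [647.6, -25.7, 117.5]
ee_rot: [0.707, -0.042, 0.704, 0.041]
force: [-0.2, 0.1, -1.6]
grip_width: 0.237
```

Run:
```python
from h import *
rel((458,-370,110),1.69)
c=cap('wrist','w16')
t=cap('top'); a=cv2.cvtColor(t['color'],cv2.COLOR_RGB2HSV); m=cv2.inRange(a,(0,0,150),(180,60,255))
for u in (415,430,445):
    ys=np.nonzero(m[200:310,u])[0]+200; print(u,toworld(t,(u,ys.min()),34).round(1),toworld(t,(u,ys.max()),34).round(1))
for v in (230,250,270):
    xs=np.nonzero(m[v,380:490])[0]+380; print(v,toworld(t,(xs.min(),v),34).round(1),toworld(t,(xs.max(),v),34).round(1))
```

```text
pos [647.6 -25.7 117.5] yaw 1.688 tilt -1.0 t 28.25 grip 0.237 F [-0.2  0.1 -1.6]
shift mm (current tool axes) [   6.9 -319.8 -228.7] turn -0.002
415 [ 567.3 -335.4   34. ] [ 350.1 -319.9   34. ]
430 [ 566.4 -377.1   34. ] [ 349.2 -360.4   34. ]
445 [ 565.5 -418.9   34. ] [ 348.3 -400.9   34. ]
230 [ 523.5 -271.3   34. ] [ 519.1 -476.1   34. ]
250 [ 467.9 -267.9   34. ] [ 463.5 -473.7   34. ]
270 [ 413.1 -269.9   34. ] [ 408.7 -471.4   34. ]
```

View pics/w16.png

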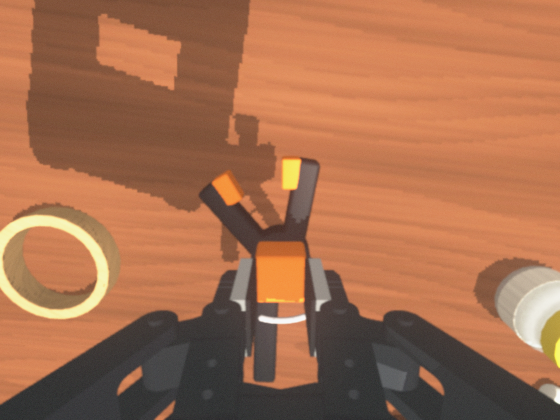

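Request:
arm_command(
  plan=[
    [0, -0.018, -0.013, 0, 0.1],
    [0, -0.0355, -0.026, 0, 0.1],
    [0, -0.0355, -0.026, 0, 0.1],
    [0, -0.0355, -0.026, 0, 0.1],
    [0, -0.0355, -0.026, 0, 0.1],
    [0, -0.0355, -0.026, 0, 0.1],
    [0, -0.0355, -0.026, 0, 0.1],
    [0, -0.0355, -0.026, 0, 0.1],
    [0, -0.0355, -0.026, 0, 0.1],
    [0, -0.018, -0.013, 0, 0.1],
    [0, 0, 0, 0, 0.1],
    [0, 0, 0, 0, 0.1],
  ],
)

```text
time_s: 29.85
eef_pos: [451.9, -369.8, 114.7]
ee_rot: [0.706, -0.041, 0.706, 0.042]
force: [0.9, -0.5, -0.6]
grip_width: 0.238
```

Run:
```python
from h import *
rel((452,-371,9.3),1.69)
c=cap('wrist','w17')
print(ctrl.sense()['joints'].round(2))
for d in ctrl.place_of('wrist','tray_white_in')[:1]: print(d['score'],d['uv'],toworld(c,d['uv'],4))
```

```text
pos [ 451.9 -369.8  114.7] yaw 1.689 tilt -1.0 t 29.85 grip 0.238 F [ 0.9 -0.5 -0.6]
shift mm (current tool axes) [105.4  -1.3  -0. ] turn -0.001
[-0.89  0.52  1.44  0.    1.18 -2.58]
0.74 [271.7, 208.0] [ 460.85938665 -376.30024355    4.        ]
```

View pics/w17.png

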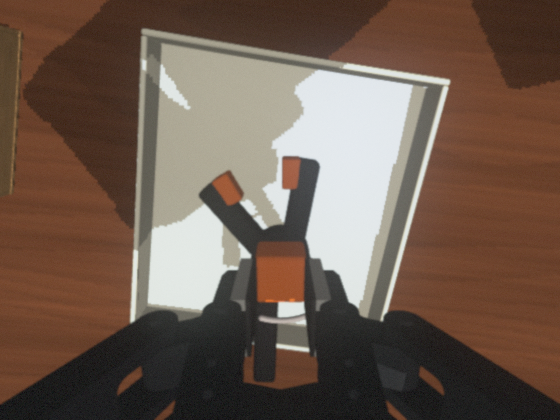

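Request:
arm_command(
  plan=[
    [0.02, 0, 0, 0, 0.1],
    [0.035, 0, 0, 0, 0.1],
    [0.025, 0, 0, 0, 0.1],
    [0.012, 0, 0, 0, 0.1],
    [0.006, 0, 0, 0, 0.1],
    [0.003, 0, 0, 0, 0.1],
    [0.001, 0, 0, 0, 0.1],
    [0, 0, 0, 0, 0.1],
    [0, 0, 0, 0, 0.1],
  ],
)

```text
time_s: 31.08
eef_pos: [451.8, -370.9, 13.3]
ee_rot: [0.706, -0.042, 0.706, 0.041]
force: [0.2, -0.5, -1.3]
grip_width: 0.238
```

Request:
arm_command(
  plan=[
    [0.0015, 0, 0, 0, 0.1],
    [0.001, 0, 0, 0, 0.1],
    [0.001, 0, 0, 0, 0.1],
    [0, 0, 0, 0, 0.1],
    [0, 0, 0, 0, 0.1],
  ],
)

```text
time_s: 31.7
eef_pos: [451.7, -370.8, 9.5]
ee_rot: [0.706, -0.041, 0.706, 0.041]
force: [0.8, -0.6, -1.7]
grip_width: 0.234
```

Request:
arm_command(
  plan=[
    [0.0005, 0, 0, 0, 0.1],
    [0, 0, 0, 0, 0.1],
    [0, 0, 0, 0, 0.3],
    [0, 0, 0, 0, 0.42],
    [0, 0, 0, 0, 0.42],
    [0, 0, 0, 0, 0.42],
    [-0.01, 0, 0, 0, 0.42],
    [-0.04, 0, 0, 0, 0.42],
    [-0.05, 0, 0, 0, 0.42],
    [-0.04, 0, 0, 0, 0.42],
    [0, 0, 0, 0, 0.42],
  ],
)

```text
time_s: 33.08
eef_pos: [452.7, -371.9, 152.9]
ee_rot: [0.707, -0.043, 0.704, 0.039]
force: [-0.0, -0.4, -0.0]
grip_width: 0.419
```

Run:
```python
from h import *
rel((452,-371,150),1.69)
c=cap('wrist','w18'); t=cap('top','t18'); 
b=np.hstack([cv2.resize(c['color'][:,70:490],(390,390)),cv2.resize(t['color'][120:320,130:330],(390,390),interpolation=cv2.INTER_CUBIC)])
cv2.imwrite('pics/ws18.png',b[:,:,::-1])
for q,z in (('jar',0),('tape',0)):
    for d in ctrl.place_of('top',q)[:1]: print(q,d['uv'],toworld(t,d['uv'],z).round())
```

```text
pos [ 452.7 -371.9  152.9] yaw 1.688 tilt -1.0 t 33.075 grip 0.419 F [-0.  -0.4 -0. ]
shift mm (current tool axes) [ 2.9  1.  -0.6] turn -0.002
jar [223.0, 172.8] [708. 204.   0.]
tape [363.9, 163.1] [ 729. -206.    0.]
```

View pics/ws18.png

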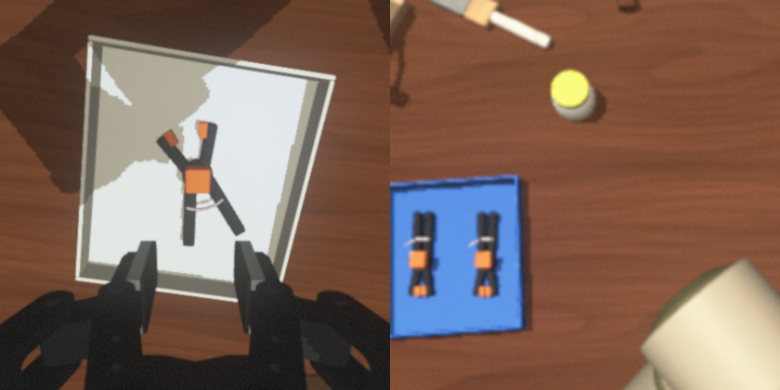

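The open clamp lies flat and still open in the white tray, and both shut ones lie side by side in the blue tray. The arm is clear of everything.

```bash
python3 -c "
from rig import ctrl
print(ctrl.finish_job())"
```

```text
the job is handed in; nothing more can be done
None
```

All three clamps are off the bench. The two shut ones lie side by side in the blue tray and the open one lies in the white tray. I handed the job in at about 33 s of the 64 s allowed.

- **Handling:** I gripped each clamp by its knob, lowered it onto the tray floor and released it there, so nothing was dropped.
- **First grasp missed:** the real fingertips sat about 16 mm behind the reported TCP, so the gripper closed just over the first knob without moving the clamp. I went about 14 mm lower for the grasps after that, and each closed on the knob at an opening of about 0.24.
- **Last pictures:** both shut clamps are flat and apart, knob up, with jaw pads touching. The open clamp is flat near the middle of the white tray, knob up, with its jaws still gaping. I judged the hinges by eye and did not measure their angles.
- **Jar and tape:** the network put the jar about 13 mm and the tape about 8 mm from its first estimates. That is within its usual scatter, and the arm never went near either, so I take both as unmoved.
- **Force:** the tool was 15 cm up and touching nothing at the end. The highest force I saw between moves was about 6 N.

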